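# One turn of the squash press

### The job

Close the fish-tissue squash press to its set gap: with the fingertips, push its hand wheel round by the red upright handle through exactly one full turn clockwise (seen from above), so that the handle stands over the yellow index tab again, and then take the hand clear. Push the handle gently from behind without gripping it, do not overrun the tab, and leave everything else on the bench where it is.

Things in the scene. Friction and masses are not known exactly. Their poses are not given: they have to be found in the camera images.
- press: White press on a round base 170 mm across, fixed to a white mat; a level black hand wheel on top. Origin: underside of the base, on the upright wheel axis. Its x axis points to the yellow index tab (22 mm square, centred 93 mm out, top 136 mm above the origin, below the wheel); any yaw. Wheel rim: centred 65 mm from the axis, 14 mm thick, top 172 mm above the origin.
- wheel (a joint): Turn of the wheel in rad: 0 at the start with the handle over the tab, grows clockwise seen from above, one turn is 6.283. In the press frame the handle's direction is at minus this angle. Stops only at -0.1 and 7.7; none at one turn. Turns stiffly (2 to 4 N at the handle), stays where it is left; lowers a pressing plate 10 mm per turn.
- handle: Red upright handle on the rim at the end of a spoke: plain cylinder 18 mm across that spins freely on its pin. Origin on its centre line at its foot, 65 mm from the wheel axis, 171 mm above the press origin; it rises 47 mm from there. Nothing else stands above the rim, but for a nut on the hub, 5 mm higher than the rim's top.
- jar: Sample jar with blue cap, 56 mm across, 85 mm high, standing on the mat; origin under its centre. Leave alone.
- dish: Small glass dish, 72 mm across, 18 mm high, on the mat; origin under its centre. Leave alone.
- tweezers: Steel tweezers, 120 mm long, 6 mm high, lying on the mat; origin under the middle. Leave alone.
- slide_box: Orange box of slides, 85 x 40 x 30 mm, on the table; origin under its centre. Leave alone.
- pen: Pen, 140 mm long, 11 mm thick, lying on the mat; origin under its middle. Leave alone.
There are look-alikes about, which are no part of the job. Leave any green look-alike of the press alone.

How it is judged:
By the outcome, as a careful person would: the job done as asked, in the order asked, and still so for the second after the job is handed in, with the robot touching nothing.
It also fails if it takes over 59 s, if anything falls off the work surface, if the arm or the gripper's body presses on something with over 40 N, if the wrist force passes 120 N, or if a joint passes its speed limit or range.

### The arm

A 6-joint arm with a two-finger parallel gripper is mounted at the origin on the work surface. World frame = base frame: x ahead of the robot, y to its left, z up, the work surface at z = 0. Lengths are in m, angles in degrees, forces in N, time in s.
With the tool pointing down it reaches from about 0.3 to 0.75 m from the base axis. Payload 8.5 kg.
Tool frame: the origin (TCP) lies at the very end of the fingers, on their centre line; the grasp point (between the pads) lies 19 mm behind it; z points along the fingers, y is the line along which they close (so a half turn about z gives the same grasp; the last joint's range is limited). The gripper opens to 85 mm and grips with 20 to 120 N. Pads are 22 mm wide; open, the fingers measure 114 mm over their backs; the gripper's body (76 mm by 85 mm) begins 54 mm behind the grasp point. The pads swing forward as they close: fully open they stand 13 mm farther back than shut.
Start: joints at [-87.68, 21.807, 74.336, -0, 83.858, -12.336], TCP at [0.139, -0.532, 0.231] pointing down, gripper open.
Joint ranges: [-178.18, 178.18], [-50.72, 133.34], [12.68, 142.11], [-81.47, 261.47], [9.98, 163.14], [-165.26, 165.26]. Speed limits (degrees/s): [136.94, 136.94, 180, 180, 180, 180].

### API

Orientations are given as a 3x3 rotation matrix whose columns are the frame's x, y, z axes.
In Python, from rig import * gives the robot as it stands. The module is installed in compiled form; this text tells all that it offers.
- The arm moves only by the shell command python3 -m pendant 'ROWS' [OPENING] [FORCE]. ROWS is JSON, a list of rows, each a list of 2 entries, a list of its own where there are three numbers: the shift along the tool's x, y, z as a fraction of full scale, then the turn, a rotation vector about the tool's x, y, z as a fraction of full scale. A call has 1 to 8 rows; each row shifts and turns the commanded pose from where the row before left it, along the tool's axes as they then stand; what a row does not reach is not made up. Full scale, the value 1, is 40 mm for a shift and 5 degrees for a turn. A row lasts 1/8 s, in which the tool goes at most 62.5 mm and 10.7 degrees, less where a joint would pass 70% of its speed; a pose out of reach is approached as far as the arm can. A call with a number of a shift or a turn outside -1 to 1 is refused whole. A call with a gripper value outside its range is refused whole. OPENING is the opening, from 0 (shut) to 1 (fully open), set as the call begins (- or left out, the last holds). The fingers move at their own pace and stop on an object; FORCE is the grip in N (left out, the last holds). Time passes only in rows, so rows that do not move let the fingers close. It gives the time, the measured TCP pose, the force, the opening and the grip force at its end, in the units of the state.
- observe(): the state, without advancing time (a new reading comes with each control period).
- get_image(name): name is "scene" or "side" or "wrist"; returns a dict with "img" (384x512x3 uint8, blue, green, red), "range_z" (384x512 float32, m along the optical axis (not along the pixel's ray), 0 where there is no reading), "camera_matrix" (3x3 intrinsics, pixels), "dist_coeffs" ([k1, k2, p1, p2, k3] as OpenCV has them; the pictures are not rectified), "eye" and "rotation" of the camera in the world. Camera axes: x right, y down, z forward; pixel columns grow to the right and rows downward; lengths in m; the calibration is good to about 2 mm. A picture is of the moment at which its call begins.
- close_job(): hands the job in; it is judged then, once.
Trained networks look in the newest picture that a camera, given by its name, has taken for a name from the list of things; names that differ only in an ending like _2 or _b are one class to them, and where a whole thing is asked for, a point or a joint stands for the part that bears it (a point fixed in the world has none). Each returns a list of dicts, best first, with "conf" (0 to 1); they miss things now and then, are a little off and sometimes report something else, mostly with a low value. They report only what shows in the picture. A call takes as long as a camera call. They do not tell look-alikes from the thing itself.
- regions_of(camera, query): "mask" (384x512 bool, what is visible of it).
- landmark_of(camera, query): "point" ([x, y, z] in m, in world coordinates, good to about 4 mm: a listed point, or the origin of a listed thing).
The state is a dict: "time_s": time; "q": joint angles; "qvel": joint speeds; "joint_efforts": joint torques, N m; "position": TCP position; "tool_rot": TCP orientation; "ft_force": force on the tool from outside, world axes, zero at the start; "wrist_torque": the same for the moment, N m; "grip_width": finger opening in m; "gripper_force": force on a finger pad.
Only numpy, scipy, OpenCV 4.12 (cv2) and the standard library are available. Lean on these libraries where they do the work, as an engineer would, in place of code of your own. Each camera call takes 0.05 s, during which the arm holds its last target. There are 200 camera calls.

## Working session

There is one attempt and no reset: what is moved stays moved. The work goes in short steps, Python scripts to look and compute and a shell command to move; the robot and the scene stay as the last step left them, time stands still between calls to the robot, and variables do not carry over. Pictures are saved under pics/ and viewed, at most 10 in all, crops included, and the job is handed in when it is done.

```bash
mkdir -p pics; python3 - <<'E'
from rig import *
import cv2,numpy as np
ims=[]
for c in ("scene","side"):
    d=get_image(c); cv2.imwrite(f"pics/{c}0.png",d["img"])
    print(c,d["eye"])
    for q in("press","handle","wheel","jar","slide_box"):
        for l in landmark_of(c,q)[:3]:
            p=np.array(l["point"]); R=np.array(d["rotation"])
            u=cv2.projectPoints((R.T@(p-d["eye"]))[None],np.zeros(3),np.zeros(3),d["camera_matrix"],np.array(d["dist_coeffs"]))[0].ravel()
            print(q,round(l["conf"],2),p.round(3),u.round())
s=observe();print(s["time_s"],np.round(s["tool_rot"],3),s["position"])
a=[cv2.resize(cv2.imread(f"pics/{c}0.png"),(400,300)) for c in("scene","side")]
cv2.imwrite("pics/both.png",np.hstack(a))
E
```

```text
scene [0.98640045 0.76084417 0.67566504]
press 0.81 [ 0.573 -0.095  0.004] [209. 207.]
press 0.76 [0.631 0.306 0.005] [273. 298.]
press 0.64 [ 0.244 -0.311 -0.002] [255. 153.]
handle 0.75 [0.588 0.253 0.174] [274. 221.]
handle 0.56 [ 0.194 -0.352  0.168] [259. 106.]
handle 0.45 [ 0.527 -0.138  0.173] [210. 149.]Traceback (most recent call last):
  File "<stdin>", line 8, in <module>
ValueError: it knows: dish, handle, jar, pen, press, slide_box, tweezers
```

View pics/scene0.png

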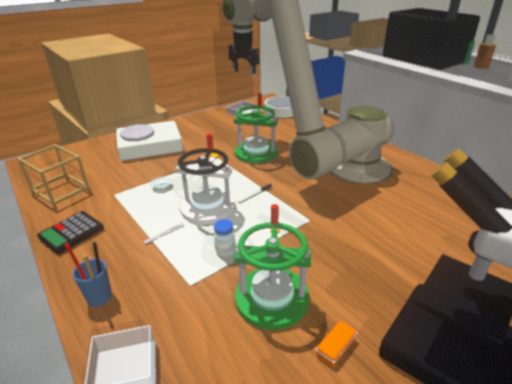

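Candidates: the white press with black wheel (209,207; handle 210,149), the large green press (273,298; handle 274,221) and the far green press (255,153; handle 259,106). I choose the white one on the mat.

```bash
cat > h.py <<'E'
from rig import *
import cv2,numpy as np
def cloud(d):
    K=np.array(d["camera_matrix"]);D=np.array(d["dist_coeffs"]);h,w=d["range_z"].shape
    g=np.stack(np.meshgrid(np.arange(w),np.arange(h)),-1).reshape(-1,1,2).astype(float)
    n=cv2.undistortPoints(g,K,D).reshape(h,w,2)
    z=d["range_z"]; P=np.dstack([n*z[...,None],z])@np.array(d["rotation"]).T+np.array(d["eye"])
    P[z==0]=np.nan; return P
def circ(p):
    A=np.c_[2*p,np.ones(len(p))];c=np.linalg.lstsq(A,(p**2).sum(1),rcond=None)[0]
    return c[:2],np.sqrt(c[2]+c[0]**2+c[1]**2)
def measure(c,ctr=(0.573,-0.095)):
    d=get_image(c);P=cloud(d);hsv=cv2.cvtColor(d["img"],cv2.COLOR_BGR2HSV);H,S,V=[hsv[...,i].astype(int) for i in range(3)]
    r=np.hypot(P[...,0]-ctr[0],P[...,1]-ctr[1])
    red=((H<8)|(H>172))&(S>130)&(r<.1)&(P[...,2]>.17)&(P[...,2]<.235)
    blk=(V<80)&(r<.09)&(r>.045)&(P[...,2]>.15)&(P[...,2]<.18)
    yel=(H>20)&(H<35)&(S>120)&(r<.12)&(P[...,2]>.11)&(P[...,2]<.15)
    eye=np.array(d["eye"])
    for n,m in(("red",red),("blk",blk),("yel",yel)):
        p=P[m]
        if len(p)<5: print(c,n,len(p));continue
        md=np.median(p,0);print(c,n,len(p),md.round(4),"z",np.percentile(p[:,2],[5,95]).round(3))
        if n=="red":
            v=md[:2]-eye[:2];print("  axis est",(md[:2]+.0075*v/np.linalg.norm(v)).round(4))
        if n=="blk":
            q=p[p[:,2]>np.percentile(p[:,2],50)];a,b=circ(q[:,:2]);print("  circ",a.round(4),b.round(4))
    return d
E
python3 - <<'E'
from h import *
cr=[]
for c in("scene","side"):
    d=measure(c); cv2.imwrite(f"pics/{c}1.png",d["img"])
    for q in("press","handle"):
        for l in landmark_of(c,q)[:3]: print(c,q,round(l["conf"],2),np.round(l["point"],3))
    K=d["camera_matrix"]
    u=cv2.projectPoints((np.array(d["rotation"]).T@(np.array([.573,-.095,.12])-d["eye"]))[None],np.zeros(3),np.zeros(3),np.array(K),np.array(d["dist_coeffs"]))[0].ravel().astype(int);print(u)
    x,y=np.clip(u[0]-65,0,382),np.clip(u[1]-65,0,254)
    cr.append(cv2.resize(d["img"][y:y+130,x:x+130],(400,400),interpolation=cv2.INTER_CUBIC))
cv2.imwrite("pics/crop1.png",np.hstack(cr))
s=observe();print(s["time_s"],np.round(s["tool_rot"],3),np.round(s["position"],4))
E
```

```text
scene red 78 [ 0.5298 -0.133   0.2007] z [0.177 0.221]
  axis est [ 0.5264 -0.1396]
scene blk 236 [ 0.5862 -0.0826  0.1725] z [0.169 0.176]
  circ [ 0.5787 -0.091 ] 0.0636
scene yel 15 [ 0.5069 -0.155   0.1391] z [0.138 0.14 ]
scene press 0.83 [ 0.239 -0.311  0.004]
scene press 0.71 [0.631 0.308 0.001]
scene press 0.64 [ 0.572 -0.098  0.003]
scene handle 0.64 [ 0.526 -0.138  0.174]
scene handle 0.42 [0.588 0.255 0.174]
scene handle 0.37 [ 0.196 -0.349  0.171]
[205 174]
side red 77 [ 0.5308 -0.1419  0.2099] z [0.183 0.222]
  axis est [ 0.5241 -0.1385]
side blk 427 [ 0.5972 -0.1026  0.1746] z [0.171 0.178]
  circ [ 0.5764 -0.0978] 0.0637
side yel 25 [ 0.5016 -0.1587  0.1416] z [0.139 0.143]
side press 0.97 [ 0.239 -0.307  0.   ]
side press 0.91 [0.626 0.304 0.   ]
side press 0.83 [ 0.575 -0.098  0.003]
side handle 0.61 [ 0.192 -0.355  0.173]
side handle 0.59 [0.589 0.252 0.173]
side handle 0.41 [ 0.603  0.476 -0.   ]
[218 243]
0.45 [[ 0.967  0.253  0.   ]
 [ 0.253 -0.967  0.   ]
 [ 0.    -0.    -1.   ]] [ 0.1392 -0.5321  0.2313]
```

View pics/crop1.png

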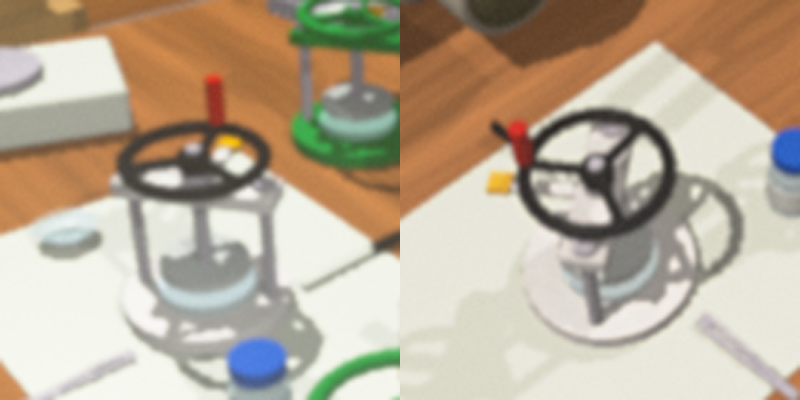

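The crop confirms it: white press, black wheel, with the red handle (left panel 214,100; right panel 520,143) over the yellow tab (228,142 / 499,182). The axis is at about (0.575, -0.096) with yaw 220.7°. The handle radius comes out at 66 mm and the tab at 94 mm, both matching the description.

I'll approach high with the fingers shut.

```bash
python3 -m pendant '[[[1,-0.3,-0.7],[0,0,0]],[[1,-0.3,-0.7],[0,0,0]],[[1,-0.3,0],[0,0,0]],[[1,-0.3,0],[0,0,0]],[[1,-0.3,0],[0,0,0]],[[1,-0.3,0],[0,0,0]],[[1,-0.3,0],[0,0,0]],[[1,-0.3,0],[0,0,0]]]' 0 20
python3 -m pendant '[[[0.58,-0.49,0],[0,0,0]],[[0.58,-0.49,0],[0,0,0]],[[0.58,-0.49,0],[0,0,0]],[[0.58,-0.49,0],[0,0,0]],[[0.58,-0.49,0],[0,0,0]],[[0.58,-0.49,0],[0,0,0]],[[0.58,-0.49,0],[0,0,0]],[[0.58,-0.49,0],[0,0,0]]]'
python3 -m pendant '[[[0,0,0],[0,0,-1]],[[0,0,0],[0,0,-1]],[[0,0,0],[0,0,-1]],[[0,0,0],[0,0,-1]],[[0,0,0],[0,0,-1]],[[0,0,0],[0,0,-0.2]],[[0,0,0],[0,0,0]]]'
```

```text
time_s: 1.45
position: [0.4255, -0.3574, 0.2874]
tool_rot: [[0.967, 0.253, 0.0], [0.253, -0.967, -0.0], [0.0, 0.0, -1.0]]
ft_force: [-0.2, -1.5, 0.2]
grip_width: -0.0001
gripper_force: 0.0
time_s: 2.45
position: [0.5648, -0.1587, 0.2873]
tool_rot: [[0.967, 0.253, -0.0], [0.253, -0.967, 0.0], [-0.0, -0.0, -1.0]]
ft_force: [-0.6, -0.3, 0.4]
grip_width: 0.0001
gripper_force: 0.0
time_s: 3.32
position: [0.5643, -0.1596, 0.2873]
tool_rot: [[0.759, 0.651, 0.0], [0.651, -0.759, 0.0], [0.0, -0.0, -1.0]]
ft_force: [0.3, 0.1, -1.1]
grip_width: -0.0003
gripper_force: 0.0
```

```bash
python3 -m pendant '[[[0,0,0.8],[0,0,0]],[[0,0,0.8],[0,0,0]],[[0,0,0.5],[0,0,0]],[[0,0,0.32],[0,0,0]],[[0,0,0],[0,0,0]]]'
python3 - <<'E'
from h import *
cr=[]
for c in("scene","side"):
    d=measure(c); u=(205,174) if c=="scene" else (218,243)
    x,y=u[0]-65,u[1]-90
    cr.append(cv2.resize(d["img"][y:y+130,x:x+130],(400,400),interpolation=cv2.INTER_CUBIC))
cv2.imwrite("pics/crop2.png",np.hstack(cr))
E
```

```text
time_s: 3.95
position: [0.5642, -0.1596, 0.1901]
tool_rot: [[0.759, 0.651, -0.001], [0.651, -0.759, 0.001], [-0.0, -0.001, -1.0]]
ft_force: [0.7, -0.5, 0.2]
grip_width: -0.0005
gripper_force: 0.0
scene red 79 [ 0.5291 -0.1331  0.2012] z [0.176 0.22 ]
  axis est [ 0.5256 -0.1397]
scene blk 272 [ 0.5835 -0.0754  0.1725] z [0.169 0.176]
  circ [ 0.5779 -0.0916] 0.0637
scene yel 15 [ 0.5046 -0.1539  0.1389] z [0.137 0.14 ]
side red 0
side blk 431 [ 0.6043 -0.0866  0.1746] z [0.17  0.178]
  circ [ 0.5763 -0.0972] 0.0637
side yel 0
```

View pics/crop2.png

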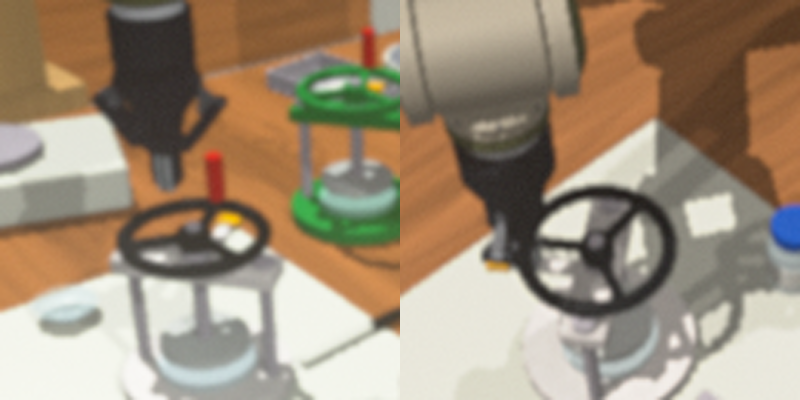

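```bash
python3 - <<'E'
import numpy as np
for k in range(52):
    a=np.radians(-40+7.5*k+3.75);s=130*np.sin(np.radians(3.75))/40
    print("[[%.2f,%.2f,0],[0,0,0]]"%(s*np.sin(a),-s*np.cos(a)),end="\n" if k%8==7 else ",")
E
cat > s.py <<'E'
from h import *
p=np.array(observe()["position"])-[.575,-.096,0]
print("alpha",round((220.7-np.degrees(np.arctan2(p[1],p[0])))%360,1),"r",round(np.hypot(p[0],p[1]),4))
E
python3 -m pendant '[[[-0.13,-0.17,0],[0,0,0]],[[-0.10,-0.19,0],[0,0,0]],[[-0.08,-0.20,0],[0,0,0]]]'; python3 s.py
```

```text
[[-0.13,-0.17,0],[0,0,0]],[[-0.10,-0.19,0],[0,0,0]],[[-0.08,-0.20,0],[0,0,0]],[[-0.05,-0.21,0],[0,0,0]],[[-0.02,-0.21,0],[0,0,0]],[[0.00,-0.21,0],[0,0,0]],[[0.03,-0.21,0],[0,0,0]],[[0.06,-0.20,0],[0,0,0]]
[[0.09,-0.19,0],[0,0,0]],[[0.11,-0.18,0],[0,0,0]],[[0.13,-0.17,0],[0,0,0]],[[0.15,-0.15,0],[0,0,0]],[[0.17,-0.13,0],[0,0,0]],[[0.19,-0.10,0],[0,0,0]],[[0.20,-0.08,0],[0,0,0]],[[0.21,-0.05,0],[0,0,0]]
[[0.21,-0.02,0],[0,0,0]],[[0.21,0.00,0],[0,0,0]],[[0.21,0.03,0],[0,0,0]],[[0.20,0.06,0],[0,0,0]],[[0.19,0.09,0],[0,0,0]],[[0.18,0.11,0],[0,0,0]],[[0.17,0.13,0],[0,0,0]],[[0.15,0.15,0],[0,0,0]]
[[0.13,0.17,0],[0,0,0]],[[0.10,0.19,0],[0,0,0]],[[0.08,0.20,0],[0,0,0]],[[0.05,0.21,0],[0,0,0]],[[0.02,0.21,0],[0,0,0]],[[-0.00,0.21,0],[0,0,0]],[[-0.03,0.21,0],[0,0,0]],[[-0.06,0.20,0],[0,0,0]]
[[-0.09,0.19,0],[0,0,0]],[[-0.11,0.18,0],[0,0,0]],[[-0.13,0.17,0],[0,0,0]],[[-0.15,0.15,0],[0,0,0]],[[-0.17,0.13,0],[0,0,0]],[[-0.19,0.10,0],[0,0,0]],[[-0.20,0.08,0],[0,0,0]],[[-0.21,0.05,0],[0,0,0]]
[[-0.21,0.02,0],[0,0,0]],[[-0.21,-0.00,0],[0,0,0]],[[-0.21,-0.03,0],[0,0,0]],[[-0.20,-0.06,0],[0,0,0]],[[-0.19,-0.09,0],[0,0,0]],[[-0.18,-0.11,0],[0,0,0]],[[-0.17,-0.13,0],[0,0,0]],[[-0.15,-0.15,0],[0,0,0]]
[[-0.13,-0.17,0],[0,0,0]],[[-0.10,-0.19,0],[0,0,0]],[[-0.08,-0.20,0],[0,0,0]],[[-0.05,-0.21,0],[0,0,0]],time_s: 4.42
position: [0.54, -0.1507, 0.191]
tool_rot: [[0.759, 0.651, 0.001], [0.651, -0.759, -0.001], [0.0, 0.002, -1.0]]
ft_force: [2.2, -1.7, -0.8]
grip_width: -0.0004
gripper_force: 1.3
alpha 343.3 r 0.0649
```

```bash
python3 -m pendant '[[[-0.05,-0.21,0],[0,0,0]],[[-0.02,-0.21,0],[0,0,0]],[[0.00,-0.21,0],[0,0,0]],[[0.03,-0.21,0],[0,0,0]],[[0.06,-0.20,0],[0,0,0]]]'; python3 s.py; python3 - <<'E'
from h import *
d=measure("scene")
E
python3 -m pendant '[[[0.09,-0.19,0],[0,0,0]],[[0.11,-0.18,0],[0,0,0]],[[0.13,-0.17,0],[0,0,0]],[[0.15,-0.15,0],[0,0,0]],[[0.17,-0.13,0],[0,0,0]],[[0.19,-0.10,0],[0,0,0]]]'; python3 s.py; python3 - <<'E'
from h import *
d=measure("scene");d=measure("side")
E
```

```text
time_s: 5.05
position: [0.5135, -0.1182, 0.1906]
tool_rot: [[0.759, 0.651, -0.0], [0.651, -0.759, -0.0], [-0.0, -0.0, -1.0]]
ft_force: [1.1, -2.4, 1.1]
grip_width: -0.0001
gripper_force: 1.3
alpha 20.9 r 0.0654
scene red 88 [ 0.5144 -0.0884  0.2021] z [0.178 0.221]
  axis est [ 0.5108 -0.0949]
scene blk 250 [ 0.5858 -0.0818  0.1723] z [0.169 0.175]
  circ [ 0.578  -0.0916] 0.0632
scene yel 5 [ 0.5073 -0.1638  0.1378] z [0.137 0.139]
time_s: 5.85
position: [0.5153, -0.0681, 0.1904]
tool_rot: [[0.759, 0.652, -0.001], [0.652, -0.759, 0.0], [-0.0, -0.001, -1.0]]
ft_force: [-2.1, -2.7, 1.0]
grip_width: -0.0001
gripper_force: 1.3
alpha 65.8 r 0.0659
scene red 100 [ 0.5316 -0.046   0.2033] z [0.179 0.221]
  axis est [ 0.528  -0.0525]
scene blk 242 [ 0.588  -0.0783  0.1723] z [0.169 0.175]
  circ [ 0.5786 -0.0914] 0.0633
scene yel 15 [ 0.505  -0.1554  0.1391] z [0.136 0.14 ]
side red 59 [ 0.5324 -0.0553  0.2075] z [0.181 0.223]
  axis est [ 0.5261 -0.0512]
side blk 453 [ 0.596  -0.0981  0.1747] z [0.171 0.178]
  circ [ 0.5764 -0.098 ] 0.0638
side yel 11 [ 0.4996 -0.1561  0.1412] z [0.139 0.144]
```

```bash
python3 -m pendant '[[[0.20,-0.08,0],[0,0,0]],[[0.21,-0.05,0],[0,0,0]],[[0.21,-0.02,0],[0,0,0]],[[0.21,0.00,0],[0,0,0]],[[0.21,0.03,0],[0,0,0]],[[0.20,0.06,0],[0,0,0]],[[0.19,0.09,0],[0,0,0]],[[0.18,0.11,0],[0,0,0]]]'; python3 s.py; python3 - <<'E'
from h import *
d=measure("scene");d=measure("side")
E
```

```text
time_s: 6.95
position: [0.5683, -0.0311, 0.1905]
tool_rot: [[0.759, 0.651, -0.0], [0.651, -0.759, -0.0], [-0.001, 0.0, -1.0]]
ft_force: [-3.8, -2.2, -0.2]
grip_width: 0.0001
gripper_force: 1.9
alpha 124.8 r 0.0652
scene red 92 [ 0.5943 -0.0269  0.2025] z [0.18  0.221]
  axis est [ 0.5909 -0.0336]
scene blk 241 [ 0.5935 -0.0815  0.1725] z [0.169 0.175]
  circ [ 0.5778 -0.0917] 0.0642
scene yel 0
side red 66 [ 0.5948 -0.0395  0.2094] z [0.182 0.222]
  axis est [ 0.5888 -0.035 ]
side blk 435 [ 0.5988 -0.1077  0.1746] z [0.171 0.178]
  circ [ 0.5758 -0.0977] 0.0639
side yel 26 [ 0.5012 -0.1578  0.1413] z [0.138 0.144]
```

```bash
python3 -m pendant '[[[0.17,0.13,0],[0,0,0]],[[0.15,0.15,0],[0,0,0]],[[0.13,0.17,0],[0,0,0]],[[0.10,0.19,0],[0,0,0]],[[0.08,0.20,0],[0,0,0]],[[0.05,0.21,0],[0,0,0]],[[0.02,0.21,0],[0,0,0]],[[0,0.21,0],[0,0,0]]]'; python3 s.py; python3 - <<'E'
from h import *
d=measure("scene");d=measure("side")
E
```

```text
time_s: 8.05
position: [0.6277, -0.0579, 0.1905]
tool_rot: [[0.759, 0.651, -0.0], [0.651, -0.759, 0.0], [-0.0, -0.0, -1.0]]
ft_force: [-3.5, 2.7, 0.1]
grip_width: -0.0
gripper_force: 1.5
alpha 184.8 r 0.0651
scene red 68 [ 0.643  -0.0732  0.2001] z [0.178 0.221]
  axis est [ 0.6402 -0.0802]
scene blk 203 [ 0.558  -0.0544  0.1725] z [0.168 0.175]
  circ [ 0.5788 -0.0921] 0.0642
scene yel 16 [ 0.5059 -0.1534  0.1396] z [0.137 0.141]
side red 77 [ 0.6429 -0.0848  0.2064] z [0.179 0.223]
  axis est [ 0.6369 -0.0803]
side blk 369 [ 0.566  -0.1199  0.1746] z [0.17  0.178]
  circ [ 0.5763 -0.0978] 0.0638
side yel 26 [ 0.5016 -0.1577  0.1415] z [0.139 0.143]
```

```bash
python3 -m pendant '[[[-0.03,0.21,0],[0,0,0]],[[-0.06,0.20,0],[0,0,0]],[[-0.09,0.19,0],[0,0,0]],[[-0.11,0.18,0],[0,0,0]],[[-0.13,0.17,0],[0,0,0]],[[-0.15,0.15,0],[0,0,0]],[[-0.17,0.13,0],[0,0,0]],[[-0.19,0.10,0],[0,0,0]]]'; python3 s.py; python3 - <<'E'
from h import *
d=measure("scene");d=measure("side")
E
```

```text
time_s: 9.15
position: [0.6338, -0.1227, 0.1906]
tool_rot: [[0.759, 0.651, 0.001], [0.651, -0.759, -0.0], [0.0, 0.001, -1.0]]
ft_force: [2.0, 2.8, 0.6]
grip_width: -0.0005
gripper_force: 1.3
alpha 245.1 r 0.0646
scene red 6 [ 0.6199 -0.1341  0.1776] z [0.173 0.18 ]
  axis est [ 0.6171 -0.141 ]
scene blk 256 [ 0.5912 -0.0801  0.1726] z [0.169 0.175]
  circ [ 0.5779 -0.0912] 0.0631
scene yel 3
side red 29 [ 0.627  -0.1453  0.187 ] z [0.175 0.199]
  axis est [ 0.6205 -0.1415]
side blk 337 [ 0.6068 -0.1125  0.1747] z [0.171 0.178]
  circ [ 0.5764 -0.0977] 0.0641
side yel 26 [ 0.5025 -0.1575  0.1418] z [0.138 0.144]
```

```bash
python3 -m pendant '[[[-0.20,0.08,0],[0,0,0]],[[-0.21,0.05,0],[0,0,0]],[[-0.21,0.02,0],[0,0,0]],[[-0.21,0,0],[0,0,0]],[[-0.21,-0.03,0],[0,0,0]],[[-0.20,-0.06,0],[0,0,0]],[[-0.19,-0.09,0],[0,0,0]],[[-0.18,-0.11,0],[0,0,0]]]'; python3 s.py; python3 - <<'E'
from h import *
d=measure("scene");d=measure("side")
E
```

```text
time_s: 10.25
position: [0.5808, -0.1601, 0.1906]
tool_rot: [[0.759, 0.651, 0.0], [0.651, -0.759, -0.001], [-0.0, 0.001, -1.0]]
ft_force: [2.7, 1.3, 0.6]
grip_width: 0.0002
gripper_force: 2.0
alpha 305.5 r 0.0644
scene red 77 [ 0.5641 -0.1532  0.1975] z [0.178 0.221]
  axis est [ 0.5609 -0.1601]
scene blk 284 [ 0.5844 -0.0722  0.1726] z [0.169 0.176]
  circ [ 0.5787 -0.0914] 0.0636
scene yel 16 [ 0.5067 -0.1546  0.1388] z [0.138 0.14 ]
side red 0
side blk 410 [ 0.6115 -0.081   0.1746] z [0.17  0.178]
  circ [ 0.5762 -0.0973] 0.064
side yel 5 [ 0.4961 -0.1595  0.1424] z [0.14  0.143]
```

```bash
cat > e.py <<'E'
from h import *
# red handle's pixel centroid (upper part) in scene, and progress towards the start picture
def cen(img):
    hsv=cv2.cvtColor(img,cv2.COLOR_BGR2HSV).astype(int);H,S=hsv[...,0],hsv[...,1]
    m=((H<8)|(H>172))&(S>130);m[:130]=0;m[162:]=0;m[:,:160]=0;m[:,236:]=0
    v,u=np.nonzero(m);return np.array([u.mean(),v.mean(),len(u)]),m
d=measure("scene");c,_=cen(d["img"]);c0,_=cen(cv2.imread("pics/scene1.png"))
print("now",c.round(2),"start",c0.round(2))
K=np.array(d["camera_matrix"]);R=np.array(d["rotation"]);D=np.array(d["dist_coeffs"])
for t in(-10,-5,0,5):
    a=np.radians(220.7-t);p=np.array([.575+.065*np.cos(a),-.096+.065*np.sin(a),.197])
    print(t,cv2.projectPoints((R.T@(p-d["eye"]))[None],np.zeros(3),np.zeros(3),K,D)[0].ravel().round(2))
E
python3 -m pendant '[[[-0.17,-0.13,0],[0,0,0]],[[-0.15,-0.15,0],[0,0,0]],[[-0.13,-0.17,0],[0,0,0]],[[-0.10,-0.19,0],[0,0,0]],[[0,0,0],[0,0,0]]]'; python3 s.py;python3 e.py
```

```text
time_s: 10.98
position: [0.5471, -0.1543, 0.1906]
tool_rot: [[0.759, 0.652, -0.001], [0.652, -0.759, 0.0], [-0.001, -0.001, -1.0]]
ft_force: [-0.2, -0.3, 0.3]
grip_width: 0.0
gripper_force: 0.0
alpha 336.3 r 0.0647
scene red 86 [ 0.5319 -0.1354  0.2019] z [0.177 0.221]
  axis est [ 0.5285 -0.142 ]
scene blk 262 [ 0.5805 -0.0864  0.1727] z [0.169 0.175]
  circ [ 0.5783 -0.091 ] 0.0634
scene yel 15 [ 0.5047 -0.1565  0.1385] z [0.137 0.14 ]
now [208.33 140.65  89.  ] start [209.53 141.4   78.  ]
-10 [206.01 141.25]
-5 [207.91 141.32]
0 [209.76 141.46]
5 [211.55 141.68]
```

```bash
python3 -m pendant '[[[-0.01,-0.04,0],[0,0,0]],[[-0.01,-0.03,0],[0,0,0]],[[0,0,0],[0,0,0]]]'; python3 s.py;python3 e.py|grep -A1 -E "red|now"
python3 -m pendant '[[[0.08,0.2,0],[0,0,0]],[[0.1,0.3,0],[0,0,0]],[[0,0,0],[0,0,0]]]'; python3 e.py|grep -A1 -E "red|now"
```

```text
time_s: 11.4
position: [0.5456, -0.1531, 0.1904]
tool_rot: [[0.759, 0.652, 0.0], [0.652, -0.759, -0.0], [-0.0, 0.0, -1.0]]
ft_force: [1.5, -1.6, 0.3]
grip_width: 0.0002
gripper_force: 0.9
alpha 337.9 r 0.0642
scene red 85 [ 0.5312 -0.1347  0.2028] z [0.177 0.221]
  axis est [ 0.5278 -0.1413]
--
now [208.79 140.76  87.  ] start [209.53 141.4   78.  ]
-10 [206.01 141.25]
time_s: 11.82
position: [0.5648, -0.1641, 0.1901]
tool_rot: [[0.759, 0.651, -0.0], [0.651, -0.759, 0.0], [-0.0, -0.0, -1.0]]
ft_force: [0.6, 0.3, 0.5]
grip_width: 0.0004
gripper_force: 0.0
scene red 79 [ 0.5302 -0.1342  0.2025] z [0.175 0.22 ]
  axis est [ 0.5268 -0.1409]
--
now [209.12 140.93  82.  ] start [209.53 141.4   78.  ]
-10 [206.01 141.25]
```

```bash
python3 -m pendant '[[[0,0,-0.9],[0,0,0]],[[0,0.5,-0.9],[0,0,0]],[[0,1,-0.7],[0,0,0]],[[0,1,0],[0,0,0]],[[0,1,0],[0,0,0]],[[0,1,0],[0,0,0]],[[0,0,0],[0,0,0]]]'
cat > f.py <<'E'
from h import *
cr=[]
for c,(x,y) in(("scene",(205,174)),("side",(218,243))):
    d=measure(c);o=cv2.imread(f"pics/{c}1.png");n=d["img"]
    P=cloud(d);R=np.array(d["rotation"]);K=np.array(d["camera_matrix"]);D=np.array(d["dist_coeffs"])
    pj=lambda t:cv2.projectPoints((R.T@(np.array([.575+.065*np.cos(np.radians(220.7-t)),-.096+.065*np.sin(np.radians(220.7-t)),.197])-d["eye"]))[None],np.zeros(3),np.zeros(3),K,D)[0].ravel()
    u=pj(0).astype(int);red=[]
    for im in(o,n):
        w=im[u[1]-22:u[1]+22,u[0]-22:u[0]+22].astype(float);g=np.clip(w[...,2]-w[...,:2].max(2)-40,0,None)
        vv,uu=np.mgrid[:44,:44];red.append(np.array([(g*uu).sum(),(g*vv).sum()])/g.sum())
    j=(pj(3)-pj(-3))/6;df=red[1]-red[0];print(c,"shift px",df.round(2),"px/deg",j.round(3),"deg",(df@j/(j@j)).round(2))
    cr.append(cv2.resize(n[y-90:y+40,x-65:x+65],(400,400),interpolation=cv2.INTER_CUBIC))
cv2.imwrite("pics/crop3.png",np.hstack(cr))
E
python3 f.py
```

```text
time_s: 12.75
position: [0.682, -0.302, 0.2875]
tool_rot: [[0.76, 0.65, -0.003], [0.65, -0.76, 0.002], [-0.001, -0.003, -1.0]]
ft_force: [-0.6, -0.5, 0.4]
grip_width: -0.0001
gripper_force: 0.0
scene red 78 [ 0.5305 -0.134   0.2013] z [0.178 0.221]
  axis est [ 0.5271 -0.1406]
scene blk 230 [ 0.5884 -0.0762  0.1727] z [0.17  0.175]
  circ [ 0.5785 -0.0912] 0.0635
scene yel 16 [ 0.5043 -0.1547  0.1384] z [0.136 0.14 ]
scene shift px [ 0.67 -0.88] px/deg [0.365 0.036] deg 1.58
side red 79 [ 0.5318 -0.1432  0.2099] z [0.184 0.223]
  axis est [ 0.525  -0.1399]
side blk 491 [ 0.5965 -0.0975  0.1744] z [0.17  0.178]
  circ [ 0.576  -0.0974] 0.0636
side yel 26 [ 0.5017 -0.1583  0.1406] z [0.139 0.143]
side shift px [4.92 0.15] px/deg [ 0.099 -0.33 ] deg 3.68
```

View pics/crop3.png

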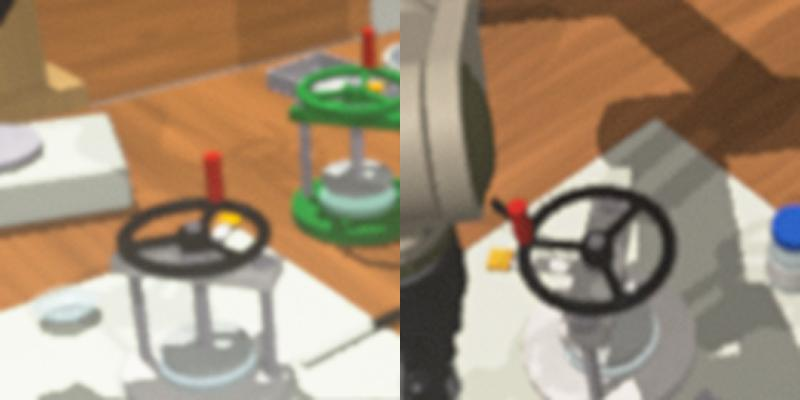

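The handle stands close to the tab in both views (scene crop 213,178; side crop 519,222, with the tab at 499,260). It looks about a degree short, so I'll refine that with a stricter red weight.

```bash
sed -i 's/g=np.clip.*None)/g=np.clip((w[...,2]-2.5*w[...,1])\/(w[...,2]+1),0,.4)/; s/-22/-18/g; s/+22/+18/g; s/:44/:36/g' f.py; python3 f.py | grep shift; python3 f.py | grep shift
```

```text
scene shift px [-0.41 -0.12] px/deg [0.365 0.036] deg -1.15
side shift px [0.12 0.96] px/deg [ 0.099 -0.33 ] deg -2.56
scene shift px [-0.45 -0.05] px/deg [0.365 0.036] deg -1.24
side shift px [0.17 0.97] px/deg [ 0.099 -0.33 ] deg -2.56
```

```bash
python3 -m pendant '[[[0,-1,0],[0,0,0]],[[0,-1,0],[0,0,0]],[[0,-1,0],[0,0,0]],[[0,-1,0.7],[0,0,0]],[[0,-0.5,0.9],[0,0,0]],[[0,0,0.8],[0,0,0]],[[0,0,0],[0,0,0]]]'
python3 -m pendant '[[[-0.1,-0.2,0],[0,0,0]],[[-0.08,-0.18,0],[0,0,0]],[[0,0,0],[0,0,0]]]'
```

```text
time_s: 13.92
position: [0.5629, -0.1626, 0.1936]
tool_rot: [[0.758, 0.652, -0.003], [0.652, -0.758, 0.002], [-0.001, -0.003, -1.0]]
ft_force: [0.3, 0.2, 0.3]
grip_width: 0.0003
gripper_force: 0.0
time_s: 14.3
position: [0.5484, -0.1566, 0.1956]
tool_rot: [[0.759, 0.651, 0.001], [0.651, -0.759, -0.001], [0.001, 0.001, -1.0]]
ft_force: [-0.7, -0.0, -0.6]
grip_width: 0.0
gripper_force: 0.0
```

```bash
python3 -m pendant '[[[0,-0.07,0],[0,0,0]],[[0,-0.05,0],[0,0,0]],[[0,-0.04,0],[0,0,0]],[[0,0,0],[0,0,0]]]'
python3 -m pendant '[[[0.08,0.2,0],[0,0,0]],[[0.1,0.3,0],[0,0,0]],[[0,0,-0.9],[0,0,0]],[[0,0.5,-0.9],[0,0,0]],[[0,1,-0.7],[0,0,0]],[[0,1,0],[0,0,0]],[[0,1,0],[0,0,0]],[[0,1,0],[0,0,0]]]'; python3 -m pendant '[[[0,0,0],[0,0,0]]]' >/dev/null; python3 f.py | grep -E "shift|est|red"; python3 f.py|grep shift
```

```text
time_s: 14.8
position: [0.5446, -0.152, 0.1946]
tool_rot: [[0.759, 0.652, 0.0], [0.652, -0.759, -0.0], [0.0, 0.001, -1.0]]
ft_force: [1.2, -0.9, 0.8]
grip_width: -0.0001
gripper_force: 0.9
time_s: 15.8
position: [0.6813, -0.3001, 0.2941]
tool_rot: [[0.759, 0.651, -0.0], [0.651, -0.759, 0.0], [0.0, -0.0, -1.0]]
ft_force: [0.1, -0.4, 0.3]
grip_width: 0.0
gripper_force: 0.0
scene red 80 [ 0.5291 -0.1326  0.2006] z [0.177 0.221]
  axis est [ 0.5257 -0.1393]
scene shift px [0.06 0.17] px/deg [0.365 0.036] deg 0.22
side red 78 [ 0.531  -0.1416  0.2109] z [0.184 0.223]
  axis est [ 0.5243 -0.1382]
side shift px [0.32 0.67] px/deg [ 0.099 -0.33 ] deg -1.6
scene shift px [0.07 0.22] px/deg [0.365 0.036] deg 0.24
side shift px [0.29 0.63] px/deg [ 0.099 -0.33 ] deg -1.5
```

Both cameras put the handle within about 1.6° of where it started over the tab, and the hand is clear. I'll hand in.

```bash
python3 -c "
from rig import *
print(close_job())"
```

```text
the job is handed in; nothing more can be done
None
```

I pushed the white press's wheel one full turn clockwise, so the red handle stands over the yellow tab again (within about 1.6° by the cameras). The hand is clear and the job was handed in at about 16 s; no result was reported back.

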